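# Knock down the red tablet punch

### The job

At the dispensary counter, pick up the mallet by its handle and knock the red-capped punch of the tablet press well down (more than half its travel) with the mallet, then let it spring back up. Stand the mallet back on the round cork pad, head upright on its face, and let go. Leave the blue-capped punch alone, and touch the punches with nothing but the mallet.

Things in the scene. Friction and masses are not known exactly. Their poses are not given: they have to be found in the camera images.
- mallet: Mallet, 0.28 kg, standing on the pad. Head: upright cylinder 44 mm across, 70 tall (white faces, aluminium middle). Level wooden handle, 18 mm wide, 22 high, axis 35 mm above the head's underside, runs to -x, 127 mm out from the head's axis; grip it across from above, 45 to 60 mm from that axis (mass centre 8 mm from it). Origin: centre of head's underside; x from handle to head, z up.
- pad: Fixed round cork pad, 130 mm in diameter and 4 mm thick; the mallet starts here and belongs here. Origin: centre of its underside, on the counter; z up.
- red_punch: Sprung steel punch to strike, flat red cap 36 mm across, 12 thick, in a fixed press (dark collar 40 mm across on a steel base 80 mm square, 26 high; yaw does not matter). Origin: centre of the cap's top, 94 mm above the counter when up; z up. Slides down 20 mm to a stop against a spring (3 N to start, 8 N at the stop), springs back by itself.
- blue_punch: Same punch with a blue cap in an identical second press: not to be struck. Origin: centre of the cap's top; z up. An amber jar 64 mm across and 95 tall also stands nearby; a brass pan lies beyond.

How it is judged:
By the outcome, as a careful person would: the job done as asked, in the order asked, and still so for the second after the job is handed in, with the robot touching nothing.
It also fails if it takes over 43 s, if anything falls off the work surface, if the arm or the gripper's body presses on something with over 40 N, if the wrist force passes 120 N, or if a joint passes its speed limit or range.

### The arm

A 6-joint arm with a two-finger parallel gripper is mounted at the origin on the work surface. World frame = base frame: x ahead of the robot, y to its left, z up, the work surface at z = 0. Lengths are in m, angles in degrees, forces in N, time in s.
With the tool pointing down it reaches from about 0.4 to 0.825 m from the base axis. Payload 7 kg.
Tool frame: the origin (TCP) lies midway between the tips of the shut fingers; the grasp point (between the pads) lies 19 mm behind it; z points along the fingers, y is the line along which they close (so a half turn about z gives the same grasp; the last joint's range is limited). The gripper opens to 88 mm and grips with 3 to 60 N. Pads are 19 mm wide; open, the fingers measure 130 mm over their backs; the gripper's body (78 mm by 193 mm) begins 47 mm behind the grasp point.
Start: joints at [79.647, 20.546, 0.682, 0, -70.136, -16.507], TCP at [0.305, 0.602, 0.227] pointing down, gripper open.
Joint ranges: [-176.03, 176.03], [-82.01, 121.73], [-58.28, 71.71], [-173.87, 95.51], [-174.79, -0.11], [-173.66, 173.66]. Speed limits (degrees/s): [136.94, 136.94, 172.46, 180, 180, 180].

### API

Orientations are given as [roll, pitch, yaw] about the fixed x, y, z axes, in that order (R = Rz(yaw) Ry(pitch) Rx(roll)).
In Python, from plant import telemetry, viewer, workorder gives the robot as it stands. The module is installed in compiled form; this text tells all that it offers.
- The arm moves only by the tool carry_out, never from a script. Its argument "rows" is a list of rows, each a list of 6 numbers: the shift along the tool's x, y, z in m, then the turn, a rotation vector about the tool's x, y, z in rad. In form: [[tx, ty, tz, ax, ay, az], ...]. A call has 1 to 8 rows; each row is the pose to reach, as a shift and turn from the pose commanded when the call began, along the tool's axes at that moment; what a row does not reach only later rows make up. A row lasts 1/8 s, in which the tool goes at most 62.5 mm and 10.7 degrees, less where a joint would pass 70% of its speed; a pose out of reach is approached as far as the arm can. A call with a gripper value outside its range is refused whole. "grip" is the gripper's target within -1 to 1 (fully open at 1, half-way at 0, shut at -1), set as the call begins (left out, the last holds). The fingers move at their own pace and stop on an object; the grip force is fixed at half the most. Time passes only in rows, so rows that repeat a pose let the fingers close. It gives the time, the measured TCP pose, the force, the opening and the grip force at its end, in the units of the state.
- telemetry.get_obs(): the state, without advancing time (a new reading comes with each control period).
- viewer.snapshot(name): name is "scene" or "top" or "wrist"; returns the picture (400x640x3 uint8, red, green, blue); there is no depth.
- viewer.camera_info(name): a dict with "intrinsics" (3x3 intrinsics, pixels), "k1" (the pictures are not rectified: a ray, as slopes to the right and down, at radius r is drawn at 1 + k1 r^2 times it, then the intrinsics apply), "extrinsics" (4x4, takes a point from camera to world coordinates); the wrist camera has in their place "tool_from_camera" (4x4, takes a point from camera to tool coordinates, whose origin is the TCP and whose axes are the flange's). Camera axes: x right, y down, z forward; pixel columns grow to the right and rows downward; lengths in m; the calibration is good to about 2 mm. A picture is of the moment at which its call begins: read the wrist's pose just before it. camera_info takes no time and is no camera call.
- workorder.close_job(): hands the job in; it is judged then, once.
The state is a dict: "clock": time; "joint_pos": joint angles; "qvel": joint speeds; "tau": joint torques, N m; "tool_pos": TCP position; "orientation": TCP orientation; "force": force on the tool from outside, world axes, zero at the start; "moment": the same for the moment, N m; "opening": finger opening in m; "gripper_force": force on a finger pad.
Only numpy, scipy, OpenCV 4.12 (cv2) and the standard library are available. Lean on these libraries where they do the work, as an engineer would, in place of code of your own. Each camera call takes 0.05 s, during which the arm holds its last target. There are 200 camera calls.

## Working session

There is one attempt and no reset: what is moved stays moved. The work goes in short steps, Python scripts to look and compute and a tool call to move; the robot and the scene stay as the last step left them, time stands still between calls to the robot, and variables do not carry over. Pictures are saved under pics/ and viewed, at most 10 in all, crops included, and the job is handed in when it is done.

Besides the shell and the picture viewer there is one more tool, called after ">>>" as name([rows], argument=value, ...), one row to a line, values as JSON. carry_out: Moves the arm, as the interface text tells. Its arguments: {"type":"object","properties":{"rows":{"type":"array"},"grip":{"type":"number"}},"required":["rows"]}

```bash
mkdir -p pics
cat > h.py <<'E'
import numpy as np,cv2
from scipy.spatial.transform import Rotation as R
from plant import telemetry,viewer,workorder
def shot(n,f):
    o=telemetry.get_obs(); im=np.array(viewer.snapshot(n)); cv2.imwrite('pics/'+f,im[:,:,::-1]); return im,o
def cam(n,o):
    c=viewer.camera_info(n); K=np.array(c['intrinsics'])
    if n=='wrist':
        T=np.eye(4);T[:3,:3]=R.from_euler('xyz',o['orientation'],degrees=True).as_matrix();T[:3,3]=o['tool_pos']
        T=T@np.array(c['tool_from_camera'])
    else: T=np.array(c['extrinsics'])
    return K,c['k1'],T
def ray(n,o,uv,z):
    K,k1,T=cam(n,o); d=cv2.undistortPoints(np.array(uv,float).reshape(-1,1,2),K,np.array([k1,0,0,0.])).reshape(-1,2)
    w=np.c_[d,np.ones(len(d))]@T[:3,:3].T; s=(z-T[2,3])/w[:,2]
    return T[:3,3]+w*s[:,None]
E
python3 - <<'E'
from h import *
for n in('scene','top'):
    im,o=shot(n,n+'0.png'); print(n,cam(n,o))
im,o=shot('wrist','wrist0.png');print(o)
E
```

```text
scene (array([[402.80557136,   0.        , 322.85324824],
       [  0.        , 402.80557136, 191.87792355],
       [  0.        ,   0.        ,   1.        ]]), 0.007316700329227747, array([[ 0.76458348,  0.55009242, -0.33587265,  0.85352788],
       [ 0.64449928, -0.65716394,  0.39084041, -0.34963709],
       [-0.00572505, -0.5152998 , -0.85699086,  0.8596917 ],
       [ 0.        ,  0.        ,  0.        ,  1.        ]]))
top (array([[465.18304912,   0.        , 323.84111642],
       [  0.        , 465.18304912, 196.12475497],
       [  0.        ,   0.        ,   1.        ]]), -0.03633093681425483, array([[-0.00516103, -0.99231457,  0.12363317,  0.4510561 ],
       [-0.99946338,  0.00111953, -0.03273666,  0.02568337],
       [ 0.03234665, -0.12373578, -0.99178786,  0.91692008],
       [ 0.        ,  0.        ,  0.        ,  1.        ]]))
{'clock': 0.1, 'joint_pos': array([ 7.96460614e+01,  2.05903980e+01,  6.39556461e-01, -1.70978887e-02,
       -7.01362147e+01, -1.65074987e+01]), 'qvel': array([-0.02922745, -0.19550959,  0.11081681,  0.09694254,  0.0221815 ,
        0.02403873]), 'tau': array([-7.86444343e-04, -5.84163487e+01,  2.93750954e+01,  7.01558501e+00,
        1.01536725e-02, -6.11601035e-05]), 'tool_pos': array([0.30481299, 0.60177257, 0.22568782]), 'orientation': array([ 1.79911965e+02, -9.32711760e-03, -2.68672520e+01]), 'force': array([-0.06336494,  0.84657062, -0.03450872]), 'moment': array([-4.21860723e-02,  7.71821671e-05, -3.68880799e-02]), 'gripper_force': 0.0, 'opening': 0.08756632819213064}
```

View pics/top0.png

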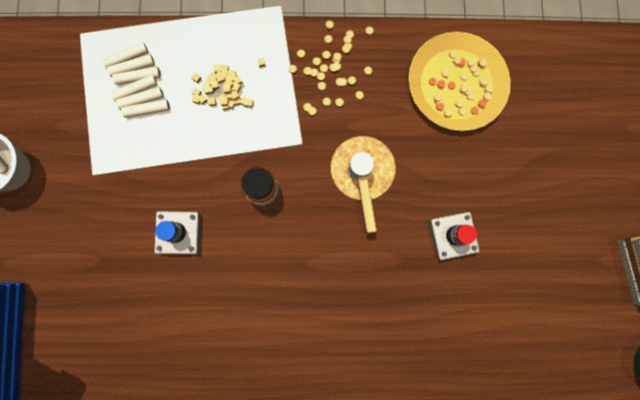

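View pics/scene0.png

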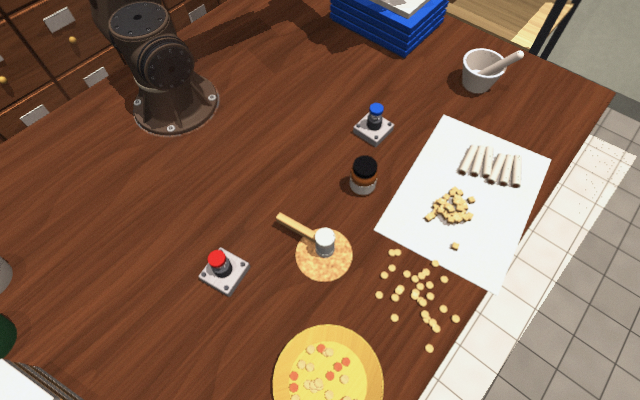

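Top view: mallet head at about (362,164), handle end (371,232), pad (363,168), red cap (467,234), blue cap (165,231), jar (258,184).

```bash
cat >> h.py <<'E'
def blob(m,near,r=60):
    m=m.astype(np.uint8)*255
    n,l,s,c=cv2.connectedComponentsWithStats(m)
    i=[k for k in range(1,n) if np.hypot(*(c[k]-near))<r]
    if not i: return None
    k=max(i,key=lambda k:s[k,4]); cs,_=cv2.findContours((l==k).astype(np.uint8),cv2.RETR_EXTERNAL,cv2.CHAIN_APPROX_NONE)
    return c[k],s[k,4],cs[0][:,0,:]
E
python3 - <<'E'
from h import *
P={'top':dict(head=(362,164),pad=(363,168),red=(467,234),blue=(165,231),jar=(258,184),hand=(368,210)),
   'scene':dict(head=(324,236),pad=(323,255),red=(217,258),blue=(376,109),jar=(364,165),hand=(292,225))}
Z=dict(head=.074,red=.094,blue=.094,pad=.004,hand=.05,jar=.095)
for n in P:
    im=cv2.imread(f'pics/{n}0.png'); hsv=cv2.cvtColor(im,cv2.COLOR_BGR2HSV); h,s,v=cv2.split(hsv)
    M=dict(head=(s<35)&(v>150),red=((h<6)|(h>174))&(s>190)&(v>140),blue=(h>105)&(h<128)&(s>150)&(v>120),
      pad=(h>8)&(h<28)&(s>90)&(v>150),hand=(h>15)&(h<30)&(s>60)&(v>120),jar=(v<45))
    for k in Z:
        b=blob(M[k],P[n][k],25)
        if b is None: print(n,k,None);continue
        c,a,ct=b; x=cv2.fitEllipse(ct)
        print(n,k,c.round(1),a,'ell',np.round(x[0],1),np.round(x[1],1),round(x[2]),'->',ray(n,None,[x[0],c],Z[k]).round(4)[:,:2].tolist())
E
```

```text
top head [361.4 163.6] 404 ell [361.4 163.6] [21.5 22.1] 68 -> [[0.6167, -0.0719], [0.6167, -0.0719]]
top red [466.3 233.9] 278 ell [466.4 234. ] [17.  19.2] 83 -> [[0.4851, -0.2564], [0.4852, -0.2564]]
top blue [165.4 230.5] 289 ell [165.4 230.5] [17.9 18.7] 72 -> [[0.4931, 0.2772], [0.4932, 0.2772]]
top pad [363.8 173. ] 3061 ell [363.8 175. ] [61.  90.5] 170 -> [[0.6073, -0.0845], [0.6113, -0.0845]]
top hand None
top jar [258.  182.9] 523 ell [257.7 183.1] [27.4 29.5] 131 -> [[0.5771, 0.1163], [0.5774, 0.1158]]
scene head [324.6 236.7] 298 ell [324.5 236.6] [17.9 19.3] 98 -> [[0.6202, -0.0742], [0.6202, -0.0742]]
scene red [215.9 257.9] 227 ell [215.9 257.9] [15.6 16.8] 69 -> [[0.488, -0.2583], [0.488, -0.2583]]
scene blue [376.2 107.9] 115 ell [376.2 107.9] [ 9.9 12.7] 104 -> [[0.4972, 0.2759], [0.4971, 0.2759]]
scene pad [324.5 259.5] 1788 ell [324.1 256.7] [49.  56.6] 77 -> [[0.6306, -0.0883], [0.6355, -0.0929]]
scene hand [296.4 225.3] 325 ell [298.8 226.2] [ 9.1 53. ] 116 -> [[0.5526, -0.0832], [0.5471, -0.0849]]
scene jar [364.6 166.8] 427 ell [364.6 166.8] [21.7 23.1] 90 -> [[0.584, 0.1121], [0.584, 0.1121]]
```

```bash
cat >> h.py <<'E'
def go(p,yaw=None,o=None,tilt=0):
    "shift+turn in tool axes from the measured pose to p, tool down with given yaw; tilt = turn about tool y"
    o=o or telemetry.get_obs(); A=R.from_euler('xyz',o['orientation'],degrees=True)
    B=R.from_euler('xyz',[180,0,yaw],degrees=True)*R.from_euler('y',tilt,degrees=True)
    print('move',A.inv().apply(np.array(p)-o['tool_pos']).round(4).tolist(),(A.inv()*B).as_rotvec().round(4).tolist(),'at',o['tool_pos'].round(4),o['orientation'].round(2),'t',o['clock'])
E
python3 - <<'E'
from h import *
e=ray('top',None,[(371,233),(361.4,177)],.05);print(e)
print(viewer.camera_info('wrist'))
go([.57,-.08,.22],8.5)
E
```

```text
[[ 0.489613   -0.0907067   0.05      ]
 [ 0.59555195 -0.07430622  0.05      ]]
{'intrinsics': array([[351.91344154,   0.        , 316.98422283],
       [  0.        , 351.91344154, 198.40653817],
       [  0.        ,   0.        ,   1.        ]]), 'k1': -0.04421879928941196, 'tool_from_camera': array([[ 6.49461434e-04, -9.57840987e-01, -2.87298140e-01,
         7.68955307e-02],
       [ 9.99999460e-01,  8.55024593e-04, -5.90036946e-04,
        -4.95858277e-04],
       [ 8.10808546e-04, -2.87297602e-01,  9.57841026e-01,
        -1.58030836e-01],
       [ 0.00000000e+00,  0.00000000e+00,  0.00000000e+00,
         1.00000000e+00]])}
move [0.5447, 0.4884, 0.0065] [0.0012, 0.0003, -0.6172] at [0.3048 0.6019 0.2258] [ 1.7993e+02 -1.0000e-02 -2.6860e+01] t 0.15
```

>>> carry_out([
  [0.545, 0.488, -0.02, 0, 0, -0.617],
  [0.545, 0.488, -0.02, 0, 0, -0.617],
  [0.545, 0.488, -0.02, 0, 0, -0.617],
  [0.545, 0.488, -0.02, 0, 0, -0.617],
  [0.545, 0.488, -0.02, 0, 0, -0.617],
  [0.545, 0.488, -0.02, 0, 0, -0.617],
  [0.545, 0.488, -0.02, 0, 0, -0.617],
  [0.545, 0.488, -0.02, 0, 0, -0.617],
], grip=1)

```text
clock: 1.15
tool_pos: [0.4868, 0.1346, 0.2405]
orientation: [-180.0, -0.0, 8.5]
force: [1.5, -0.5, 0.0]
opening: 0.0876
gripper_force: 0.0
```

Run:
```python
from h import *
go([.57,-.08,.245],8.5)
```

```text
move [0.0505, 0.2245, -0.0046] [-0.0003, -0.0004, 0.0003] at [0.4868 0.1346 0.2405] [-1.7998e+02 -2.0000e-02  8.5200e+00] t 1.15
```

>>> carry_out([
  [0.05, 0.22, 0, 0, 0, 0],
  [0.05, 0.22, 0, 0, 0, 0],
  [0.05, 0.22, 0, 0, 0, 0],
  [0.05, 0.22, 0, 0, 0, 0],
  [0.05, 0.22, 0, 0, 0, 0],
  [0.05, 0.22, 0, 0, 0, 0],
])

```text
clock: 1.9
tool_pos: [0.5681, -0.0737, 0.2399]
orientation: [-180.0, 0.0, 8.4]
force: [-0.5, -0.7, -0.1]
opening: 0.0877
gripper_force: 0.0
```

Run:
```python
from h import *
im,o=shot('wrist','w1.png'); print(o['tool_pos'],o['orientation'])
```

```text
[ 0.56812911 -0.07372436  0.23988656] [-1.79988123e+02  3.70206410e-02  8.44864795e+00]
```

View pics/w1.png

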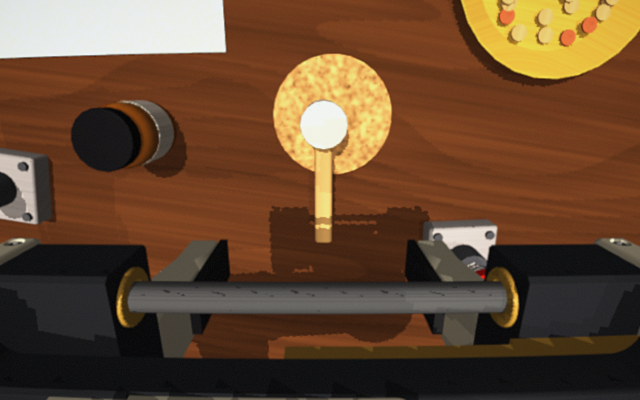

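The wrist view shows the pad at about (333,114), the head at (324,125), and the handle from (323,150) to its end at (323,242).

Run:
```python
from h import *
im=cv2.imread('pics/w1.png'); o=telemetry.get_obs(); h,s,v=cv2.split(cv2.cvtColor(im,cv2.COLOR_BGR2HSV))
c,a,ct=blob((s<40)&(v>140),(324,125),20); e=cv2.fitEllipse(ct); hd=ray('wrist',o,[e[0]],.074)[0]; print('head',e,hd)
m=((h>8)&(h<30)&(s>70)&(v>150)); m[178:]=0
c,a,ct=blob(m,(333,114),30); ct=cv2.convexHull(ct)[:,0,:].astype(float)
w=ray('wrist',o,ct,.004)[:,:2]
w=w[ct[:,1]<150]
A=np.c_[2*w,np.ones(len(w))]; q=np.linalg.lstsq(A,(w**2).sum(1),rcond=None)[0]; print('pad',q[:2],np.sqrt(q[2]+q[:2]@q[:2]))
L=[];Rr=[]
for r in range(180,206,3):
    u=np.where((h[r]>12)&(h[r]<32)&(v[r]>120)&(abs(np.arange(640)-324)<25))[0]; L.append((u.min(),r));Rr.append((u.max(),r))
mid=[((a[0]+b[0]+1)/2,a[1]) for a,b in zip(L,Rr)]; print([b[0]-a[0] for a,b in zip(L,Rr)])
w=ray('wrist',o,mid,.05); f=np.polyfit(w[:,0],w[:,1],1); print('yaw',np.degrees(np.arctan(f[0])),'y at head',np.polyval(f,hd[0]))
end=ray('wrist',o,[(323,243)],.05)[0]; d=hd-end; print('end',end,np.hypot(*d[:2]),'yaw he',np.degrees(np.arctan2(d[1],d[0])))
```

```text
head ((323.2943115234375, 124.15206146240234), (45.327125549316406, 47.1756477355957), 2.2109644412994385) [ 0.61872913 -0.07029686  0.074     ]
pad [ 0.62299353 -0.08063946] 0.06519089377157429
[np.int64(17), np.int64(17), np.int64(17), np.int64(16), np.int64(17), np.int64(17), np.int64(17), np.int64(17), np.int64(17)]
yaw 8.665373858728442 y at head -0.07065918880637902
end [ 0.49280195 -0.08995801  0.05      ] 0.12745279514590846 yaw he 8.874010142679833
```

Run:
```python
from h import *
go([.5722,-.0776,.021],8.7)
```

```text
move [0.0034, 0.005, 0.2191] [-0.0002, 0.0003, -0.0034] at [ 0.5681 -0.0732  0.2401] [-1.7999e+02  1.0000e-02  8.5100e+00] t 1.95
```

>>> carry_out([
  [0.0034, 0.005, 0.05, 0, 0, -0.0034],
  [0.0034, 0.005, 0.1, 0, 0, -0.0034],
  [0.0034, 0.005, 0.14, 0, 0, -0.0034],
  [0.0034, 0.005, 0.18, 0, 0, -0.0034],
  [0.0034, 0.005, 0.205, 0, 0, -0.0034],
  [0.0034, 0.005, 0.219, 0, 0, -0.0034],
  [0.0034, 0.005, 0.219, 0, 0, -0.0034],
  [0.0034, 0.005, 0.219, 0, 0, -0.0034],
])

```text
clock: 2.95
tool_pos: [0.5735, -0.0777, 0.0224]
orientation: [180.0, -0.1, 8.7]
force: [0.6, -0.1, -0.2]
opening: 0.0878
gripper_force: 0.0
```

Run:
```python
from h import *
go([.5722,-.0776,.021],8.7)
```

```text
move [-0.0012, -0.0003, 0.0014] [0.0001, -0.0018, 0.0005] at [ 0.5735 -0.0777  0.0224] [ 1.7999e+02 -1.1000e-01  8.7300e+00] t 2.95
```

>>> carry_out([
  [0, 0, 0.001, 0, 0, 0],
  [0, 0, 0.001, 0, 0, 0],
  [0, 0, 0.001, 0, 0, 0],
  [0, 0, 0.001, 0, 0, 0],
  [0, 0, 0.001, 0, 0, 0],
  [0, 0, 0.001, 0, 0, 0],
  [0, 0, 0.001, 0, 0, 0],
  [0, 0, 0.001, 0, 0, 0],
], grip=-1)

```text
clock: 3.95
tool_pos: [0.5725, -0.0782, 0.0202]
orientation: [180.0, 0.0, 8.7]
force: [-0.0, 0.0, 0.5]
opening: 0.0176
gripper_force: 29.9
```

Run:
```python
from h import *
o=telemetry.get_obs();print(o['tool_pos'],o['opening'],o['gripper_force'],o['force'],o['moment'],o['orientation'])
```

```text
[ 0.57249856 -0.07821232  0.02020022] 0.017589757634488855 29.899855256080627 [-0.04051687  0.00229919  0.51931748] [-0.18226951  0.0807907   0.02187106] [1.79998632e+02 7.78932476e-03 8.68418426e+00]
```

>>> carry_out([
  [0, 0, -0.01, 0, 0, 0],
  [0, 0, -0.03, 0, 0, 0],
  [0, 0, -0.06, 0, 0, 0],
  [0, 0, -0.09, 0, 0, 0],
  [0, 0, -0.12, 0, 0, 0],
  [0, 0, -0.14, 0, 0, 0],
  [0, 0, -0.15, 0, 0, 0],
  [0, 0, -0.15, 0, 0, 0],
])

```text
clock: 4.95
tool_pos: [0.5725, -0.0781, 0.1706]
orientation: [-180.0, -0.0, 8.7]
force: [0.2, -0.7, -3.1]
opening: 0.0175
gripper_force: 29.9
```

Run:
```python
from h import *
im,o=shot('wrist','w2.png');print(o['tool_pos'],o['opening'],o['gripper_force'],o['force'],o['moment'],o['orientation'])
im2=cv2.cvtColor(im,cv2.COLOR_RGB2HSV);h,s,v=cv2.split(im2)
c,a,ct=blob((s<40)&(v>140),(324,125),40); e=cv2.fitEllipse(ct)
print(e)
t=o['tool_pos']; hd=np.array([.6187,-.0705])+t[:2]-[.5725,-.0782]
print('expected',hd,'seen',ray('wrist',o,[e[0]],t[2]-.0202+.074)[0])
```

```text
[ 0.57253829 -0.07811333  0.17060344] 0.01746870030551577 29.89962011575699 [ 0.15967843 -0.69481245 -3.10350101] [-0.05602855  0.10310378  0.02193297] [-1.79987874e+02 -4.24193412e-02  8.68120910e+00]
((310.4031677246094, 142.9598846435547), (46.989845275878906, 68.3055648803711), 71.8233871459961)
expected [ 0.61873829 -0.07041333] seen [ 0.63458452 -0.06562167  0.22440344]
```

View pics/w2.png

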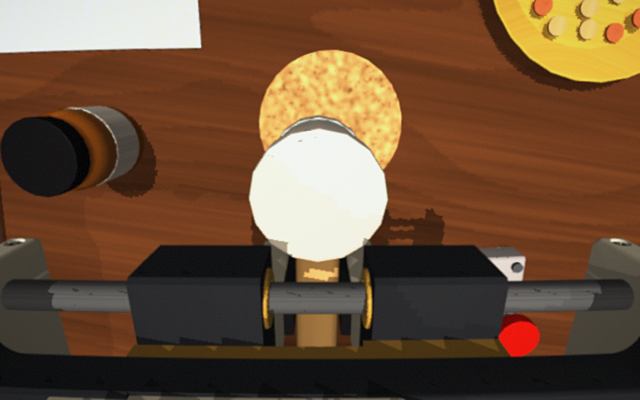

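The head's top face is at about (319,195), radius about 68 px, with a sliver of its side above it. I'll check where that puts the head and whether it has tilted.

Run:
```python
from h import *
im=cv2.imread('pics/w2.png'); o=telemetry.get_obs(); h,s,v=cv2.split(cv2.cvtColor(im,cv2.COLOR_BGR2HSV))
c,a,ct=blob((s<40)&(v>195),(319,195),30); e=cv2.fitEllipse(ct); print(e,a)
A=R.from_euler('xyz',o['orientation'],degrees=True)
K,k1,T=cam('wrist',o)
for z in(.2146,.2196,.2244):
    p=ray('wrist',o,[e[0]],z)[0]; rm=np.sqrt(e[1][0]*e[1][1])/2
    dep=(np.linalg.inv(T)@np.r_[p,1])[2]
    print(z,p,'in tool',A.inv().apply(p-o['tool_pos']),'radius',rm/K[0,0]*dep)
```

```text
((318.2857666015625, 193.73971557617188), (128.4217071533203, 135.07212829589844), 98.56584930419922) 13814
0.2146 [ 0.61663931 -0.07072256  0.2146    ] in tool [ 0.04511024 -0.00060433 -0.04485317] radius 0.022020631315788124
0.2196 [ 0.61804945 -0.07049016  0.2196    ] in tool [ 0.04653631 -0.00062308 -0.04985402] radius 0.02104761872257936
0.2244 [ 0.61940318 -0.07026705  0.2244    ] in tool [ 0.04790534 -0.00064108 -0.05465483] radius 0.020113526633098948
```

Run:
```python
from h import *
im=cv2.imread('pics/w2.png'); o=telemetry.get_obs(); h,s,v=cv2.split(cv2.cvtColor(im,cv2.COLOR_BGR2HSV))
c,a,ct=blob(((h<6)|(h>174))&(s>190)&(v>140),(519,336),20); e=cv2.fitEllipse(ct); print(e,a,ray('wrist',o,[e[0]],.094))
go([.441,-.2625,.17],8.7)
```

```text
((519.3438110351562, 337.9393615722656), (34.20305633544922, 39.789573669433594), 72.23162841796875) 1104 [[ 0.48765192 -0.25530686  0.094     ]]
move [-0.1574, 0.1625, -0.0002] [-0.0003, 0.0006, -0.0004] at [ 0.5721 -0.0781  0.1698] [-1.7998e+02  3.0000e-02  8.6800e+00] t 5.0
```

>>> carry_out([
  [-0.01, 0.01, 0, 0, 0, 0],
  [-0.03, 0.031, 0, 0, 0, 0],
  [-0.06, 0.062, 0, 0, 0, 0],
  [-0.095, 0.098, 0, 0, 0, 0],
  [-0.125, 0.129, 0, 0, 0, 0],
  [-0.145, 0.15, 0, 0, 0, 0],
  [-0.155, 0.16, 0, 0, 0, 0],
  [-0.157, 0.1625, 0, 0, 0, 0],
])

```text
clock: 6.0
tool_pos: [0.4411, -0.263, 0.1698]
orientation: [-180.0, 0.0, 8.6]
force: [0.0, -0.1, -3.3]
opening: 0.0176
gripper_force: 29.9
```

Run:
```python
from h import *
im,o=shot('top','t3.png'); print(o['tool_pos'],o['opening'],o['force'],o['moment'])
im,o=shot('wrist','w3.png')
go([.4412,-.2624,.17],8.7)
h,s,v=cv2.split(cv2.cvtColor(im,cv2.COLOR_RGB2HSV))
c,a,ct=blob((s<40)&(v>195),(319,195),30); print(cv2.fitEllipse(ct))
s1,_=shot('scene','s3.png'); cv2.imwrite('pics/s3c.png',cv2.resize(s1[180:330,100:300,::-1],None,fx=3,fy=3))
```

```text
[ 0.44110633 -0.26303627  0.16982025] 0.017563793669273978 [ 0.00605136 -0.14592534 -3.29319247] [-0.10226747  0.06113078 -0.03305343]
move [-0.0008, -0.0002, -0.0] [-0.0001, 0.0003, -0.0004] at [ 0.442  -0.2624  0.17  ] [-1.7999e+02  1.0000e-02  8.6800e+00] t 6.1
((318.417724609375, 193.43832397460938), (128.0924835205078, 135.03366088867188), 101.6332778930664)
```

View pics/s3c.png

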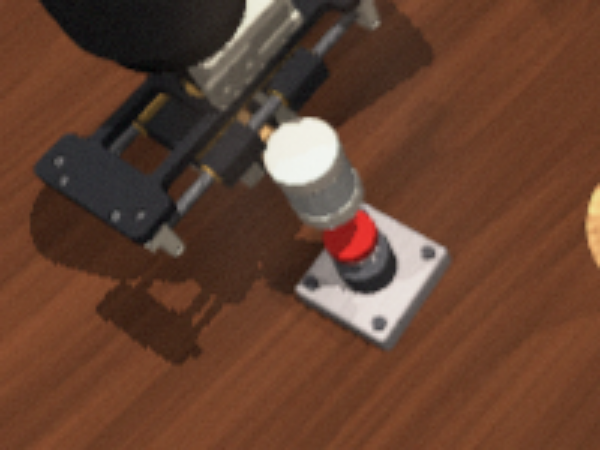

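The mallet hangs level over the red cap (crop about 350,235). I'll strike now and check the force at the bottom.

>>> carry_out([
  [0, 0, 0.02, 0, 0, 0],
  [0, 0, 0.055, 0, 0, 0],
  [0, 0, 0.077, 0, 0, 0],
  [0, 0, 0.077, 0, 0, 0],
])

```text
clock: 6.65
tool_pos: [0.4422, -0.2618, 0.0927]
orientation: [-180.0, 0.1, 8.8]
force: [-2.4, 3.5, 3.9]
opening: 0.0181
gripper_force: 29.9
```

Run:
```python
from h import *
s1,o=shot('scene','s4.png'); print(o['tool_pos'],o['force'],o['moment'],o['opening']); cv2.imwrite('pics/s4c.png',cv2.resize(s1[180:330,100:300,::-1],None,fx=3,fy=3))
im,o=shot('wrist','w4.png')
h,s,v=cv2.split(cv2.cvtColor(im,cv2.COLOR_RGB2HSV))
c,a,ct=blob((s<40)&(v>195),(319,195),30); print(cv2.fitEllipse(ct))
```

```text
[ 0.44220805 -0.26180557  0.0926554 ] [-2.38038129  3.4830905   3.93281601] [1.26261749 0.67905849 0.15438227] 0.018089870416964197
((318.00933837890625, 194.25079345703125), (128.4376220703125, 135.21217346191406), 100.0924301147461)
```

View pics/s4c.png

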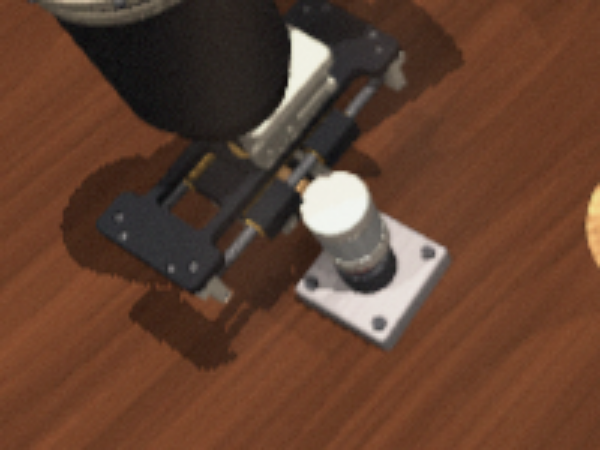

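The cap is out of sight under the head. Spring force is about 7.1 N, so it is roughly 16 mm down, and the mallet hasn't slipped in the grip. Lifting.

>>> carry_out([
  [0, 0, -0.02, 0, 0, 0],
  [0, 0, -0.045, 0, 0, 0],
  [0, 0, -0.065, 0, 0, 0],
  [0, 0, -0.075, 0, 0, 0],
  [0, 0, -0.077, 0, 0, 0],
  [0, 0, -0.077, 0, 0, 0],
])

```text
clock: 7.5
tool_pos: [0.4415, -0.2624, 0.1697]
orientation: [-180.0, 0.0, 8.7]
force: [0.1, -0.3, -3.7]
opening: 0.0181
gripper_force: 29.9
```

Run:
```python
from h import *
im,o=shot('scene','s5.png'); print(o['tool_pos'],o['force'])
for n in 's3','s5':
    i=cv2.imread(f'pics/{n}.png');h,s,v=cv2.split(cv2.cvtColor(i,cv2.COLOR_BGR2HSV));b=blob(((h<6)|(h>174))&(s>190)&(v>140),(216,258),25);print(b[:2])
im,o=shot('wrist','w5.png');h,s,v=cv2.split(cv2.cvtColor(im,cv2.COLOR_RGB2HSV))
c,a,ct=blob((s<40)&(v>195),(319,195),30); print(cv2.fitEllipse(ct))
yw=np.radians(8.7); g=np.array([.623,-.0806])-.0465*np.array([np.cos(yw),np.sin(yw)]); print(g)
go([*g,.17],8.7)
```

```text
[ 0.44153717 -0.26235536  0.16972915] [ 0.1376091  -0.26247213 -3.68172257]
(array([219.35514019, 259.21495327]), np.int32(107))
(array([219.125     , 259.22321429]), np.int32(112))
((318.4190368652344, 193.5626678466797), (128.13722229003906, 135.16497802734375), 102.2194595336914)
[ 0.57703503 -0.08763363]
move [0.1604, -0.1523, -0.0007] [-0.0006, 0.0013, -0.0004] at [ 0.4415 -0.2623  0.1694] [-1.7996e+02  7.0000e-02  8.6800e+00] t 7.6
```

The red cap has sprung back to where it was. Carrying the mallet to the pad centre.

>>> carry_out([
  [0.01, -0.01, 0, 0, 0, 0],
  [0.03, -0.029, 0, 0, 0, 0],
  [0.06, -0.057, 0, 0, 0, 0],
  [0.095, -0.09, 0, 0, 0, 0],
  [0.125, -0.119, 0, 0, 0, 0],
  [0.147, -0.14, 0, 0, 0, 0],
  [0.158, -0.15, 0, 0, 0, 0],
  [0.16, -0.152, 0, 0, 0, 0],
])

```text
clock: 8.6
tool_pos: [0.5773, -0.0872, 0.1696]
orientation: [-180.0, 0.1, 8.7]
force: [-1.5, -0.3, -2.9]
opening: 0.0176
gripper_force: 29.9
```

>>> carry_out([
  [0, 0, 0.01, 0, 0, 0],
  [0, 0, 0.035, 0, 0, 0],
  [0, 0, 0.065, 0, 0, 0],
  [0, 0, 0.095, 0, 0, 0],
  [0, 0, 0.12, 0, 0, 0],
  [0, 0, 0.135, 0, 0, 0],
  [0, 0, 0.141, 0, 0, 0],
  [0, 0, 0.141, 0, 0, 0],
])

```text
clock: 9.6
tool_pos: [0.5772, -0.0883, 0.0294]
orientation: [180.0, -0.0, 8.7]
force: [0.5, -0.5, -3.0]
opening: 0.0178
gripper_force: 29.9
```

Run:
```python
from h import *
im,o=shot('scene','s6.png'); print(o['tool_pos'],o['force'],o['moment'])
go([.577,-.0876,.0202],8.7)
cv2.imwrite('pics/s6c.png',cv2.resize(im[180:300,240:400,::-1],None,fx=4,fy=4))
```

```text
[ 0.57719208 -0.08832295  0.02937538] [ 0.48503536 -0.51257769 -2.96786411] [-0.02151639  0.06097713  0.00175238]
move [-0.0005, -0.0007, 0.0097] [0.0002, -0.001, -0.0002] at [ 0.5776 -0.0882  0.0299] [ 1.7999e+02 -5.0000e-02  8.6900e+00] t 9.65
```

View pics/s6c.png

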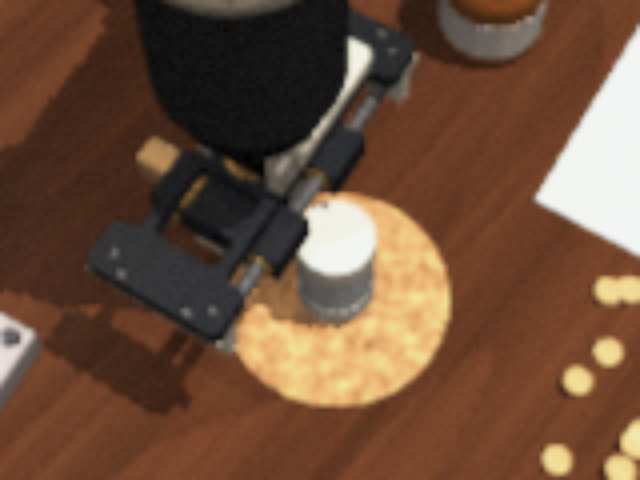

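The head is upright over the pad, about 9 mm above it. Lowering slowly.

>>> carry_out([
  [0, 0, 0.003, 0, 0, 0],
  [0, 0, 0.006, 0, 0, 0],
  [0, 0, 0.008, 0, 0, 0],
  [0, 0, 0.009, 0, 0, 0],
  [0, 0, 0.0095, 0, 0, 0],
  [0, 0, 0.0095, 0, 0, 0],
  [0, 0, 0.0095, 0, 0, 0],
])

```text
clock: 10.52
tool_pos: [0.577, -0.0881, 0.0202]
orientation: [180.0, -0.0, 8.7]
force: [-3.4, 1.1, 5.8]
opening: 0.018
gripper_force: 29.9
```

>>> carry_out([
  [0, 0, -0.0004, 0, 0, 0],
  [0, 0, -0.0004, 0, 0, 0],
])

```text
clock: 10.78
tool_pos: [0.577, -0.0881, 0.0202]
orientation: [-180.0, 0.0, 8.7]
force: [-3.5, 0.6, 3.1]
opening: 0.0183
gripper_force: 29.9
```

>>> carry_out([
  [0, 0, 0, 0, 0, 0],
  [0, 0, 0, 0, 0, 0],
  [0, 0, 0, 0, 0, 0],
  [0, 0, 0, 0, 0, 0],
  [0, 0, 0, 0, 0, 0],
  [0, 0, 0, 0, 0, 0],
  [0, 0, 0, 0, 0, 0],
  [0, 0, 0, 0, 0, 0],
], grip=1)

```text
clock: 11.78
tool_pos: [0.5771, -0.0881, 0.0201]
orientation: [180.0, 0.0, 8.7]
force: [0.3, 0.1, 0.5]
opening: 0.0865
gripper_force: 0.0
```

>>> carry_out([
  [0, 0, -0.01, 0, 0, 0],
  [0, 0, -0.03, 0, 0, 0],
  [0, 0, -0.07, 0, 0, 0],
  [0, 0, -0.12, 0, 0, 0],
  [0, 0, -0.17, 0, 0, 0],
  [0, 0, -0.2, 0, 0, 0],
  [0, 0, -0.22, 0, 0, 0],
  [0, 0, -0.22, 0, 0, 0],
])

```text
clock: 12.78
tool_pos: [0.5779, -0.0881, 0.2426]
orientation: [180.0, -0.2, 8.7]
force: [-0.8, 0.9, -0.4]
opening: 0.0876
gripper_force: 0.0
```

Run:
```python
from h import *
im,o=shot('wrist','w7.png'); print(o['tool_pos'],o['opening'],o['force'])
h,s,v=cv2.split(cv2.cvtColor(im,cv2.COLOR_RGB2HSV))
c,a,ct=blob((s<40)&(v>140),(324,125),40); e=cv2.fitEllipse(ct); print(e,ray('wrist',o,[e[0]],.074))
s1,_=shot('scene','s7.png')
```

```text
[ 0.5779066  -0.08808015  0.24263654] 0.08763516672328261 [-0.78053031  0.93465632 -0.44601911]
((316.9970703125, 129.6731719970703), (44.47229766845703, 46.79270935058594), 3.076937437057495) [[ 0.62322249 -0.08008499  0.074     ]]
```

View pics/w7.png

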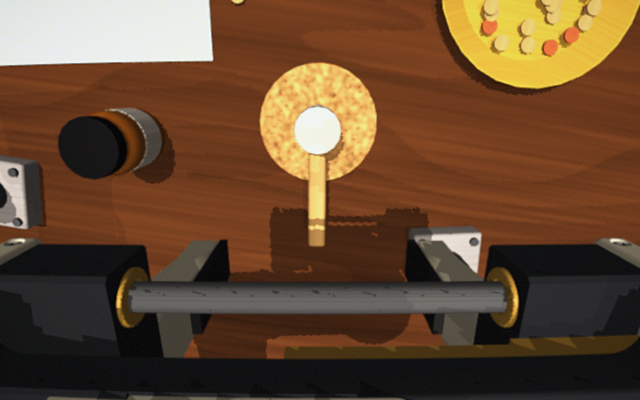

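View pics/s7.png

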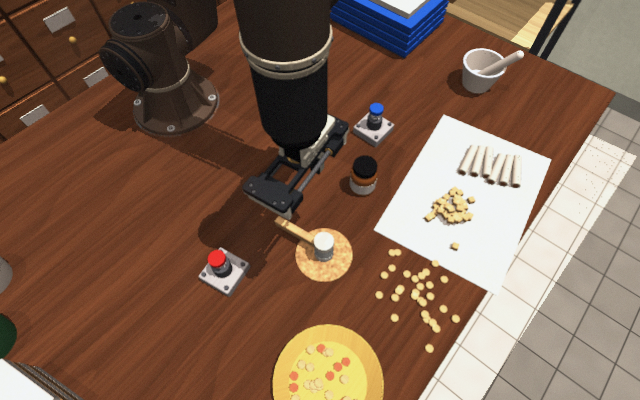

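The mallet stands upright and centred on the pad: head at (317,130) in the wrist view and (324,246) in the scene view. The red cap is up at (217,258) and the gripper is clear of everything.

```bash
python3 -c "
from h import *
print(workorder.close_job())"
```

```text
the job is handed in; nothing more can be done
None
```

The red punch was knocked about 16 of its 20 mm down (from the force reading) and sprang back up, the mallet is standing upright on the cork pad and released, the blue punch was left alone, and the job was handed in at about 13 s; the hand-in gave no verdict.

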